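# Flip the canister lid shut and push up its clip

## Task

Close up the steel canister on the tray: push its open lid over until it is fully shut, and only then push the brass clip on its front up until it stands fully upright against the lid's edge. The canister stays standing on the tray about where it is, neither lifted nor shoved along, and the other things on the tray are left alone.

Things in the scene. Friction and masses are not known exactly. Their poses are not given: they have to be found in the camera images.
- canister: Small full steel canister, loose on the tray, about 0.85 kg (with its lid about 0.95 kg), 104 mm in diameter, its body 101 mm high. Origin: centre of its underside. Own z up; own +x points to its back (lid hinge), own -x to its front (clip).
- lid (a joint): Angle of the lid, rad: 0 fully shut, 1.57 upright, more leans out over the back; starts 1.65 to 1.95, stop at 2.1. Stiff hinge: it stays where left and must be pushed all the way (about 0.1 N m, 1 to 2 N near its free edge). Steel disc 108 mm across, 12 mm thick; shut, its underside is 101 mm and its top 113 mm above the canister's underside.
- lid_hinge (a point): Middle of the lid's hinge axis (parallel to the canister's own y), 56 mm behind the canister's axis and 101 mm above its underside, level with the underside of the shut lid.
- lid_edge (a point): Middle of the lid's free edge, half way through its thickness, 110 mm from the hinge; shut, it lies on the front side of the canister.
- clip (a joint): Angle of the brass clip, rad: 0 upright against the lid's edge (closed, its stop); grows as it leans out and down from the canister; starts 0.4 to 0.7. Stiff pivot (0.02 N m, about 1 N pushed at its end): it stays where left, nothing snaps. Plate 28 mm wide, 4 mm thick, 41 mm from pivot to tip, its end bent into a 14 mm hook that reaches over the lid when closed.
- clip_pivot (a point): Middle of the clip's pivot axis (parallel to the canister's own y), 60 mm in front of the canister's axis and 78 mm above its underside.
- clip_tip (a point): Middle of the end of the clip plate, 41 mm from the pivot; upright, it is 119 mm above the canister's underside and the plate's outer face is 64 mm in front of the canister's axis.
- tray: Fixed wooden tray 420 x 660 mm, long side along its own y; floor 12 mm thick, rim 24 mm high. Origin: centre of its underside, on the counter.
- squeezer: Closed hinged cast aluminium citrus squeezer, lying, loose, 215 x 76 x 48 mm high. Origin under the centre of its round cups; handles run to its own -x. Not to be disturbed.
- reamer: White ribbed ceramic reamer, loose, dish 116 mm in diameter, 70 mm high. Origin: centre of its underside. Not to be disturbed.
- pitcher: Clear glass pitcher, loose, 100 mm in diameter, 160 mm high, handle reaching 86 mm from its axis to its own +y. Origin: centre of its underside. Not to be disturbed.
- spoon: Bamboo spoon, loose, 200 mm long, lying along its own x. Origin: underside of its middle. Not to be disturbed.
Things that resemble listed ones, but are neither listed nor needed, are in the scene too. Leave any blue or pink look-alike of the canister alone.

How it is judged:
By the outcome, as a careful person would: the job done as asked, in the order asked, and still so for the second after the job is handed in, with the robot touching nothing.
It also fails if it takes over 42 s, if anything falls off the work surface, if the arm or the gripper's body presses on something with over 40 N, if the wrist force passes 120 N, or if a joint passes its speed limit or range.

## Robot

A 6-joint arm with a two-finger parallel gripper is mounted at the origin on the work surface. World frame = base frame: x ahead of the robot, y to its left, z up, the work surface at z = 0. Lengths are in mm, angles in rad, forces in N, time in s.
With the tool pointing down it reaches from about 250 to 725 mm from the base axis. Payload 4 kg.
Tool frame: the origin (TCP) lies at the very end of the fingers, on their centre line; the grasp point (between the pads) lies hold_point_z behind it (hold_point_z is the distance from the TCP to the grasp point, in mm); z points along the fingers, y is the line along which they close (so a half turn about z gives the same grasp; the last joint's range is limited). The gripper opens to 85 mm and grips with 20 to 120 N. Pads are 22 mm wide; open, the fingers measure 114 mm over their backs; the gripper's body (76 mm by 85 mm) begins 54 mm behind the grasp point. The pads swing forward as they close: fully open they stand 13 mm farther back than shut.
Start: joints at [-1.329, 0.241, 0.005, 1.335, 0, 1.571], TCP at [119.723, -485.454, 231.306] pointing down, gripper open.
Joint ranges: [-2.72, 2.72], [-1.05, 1.87], [-1.09, 1.28], [-1.99, 2.15], [-1.42, 1.44], [-3.14, 3.14]. Speed limits (rad/s): [2.79, 2.79, 3.14, 3.14, 3.14, 3.14].

## Interface

Orientations are given as a unit quaternion [x, y, z, w].
In Python, from station import get_state, get_image, finish_job, find_in, hold_point_z gives the robot as it stands.
- The arm moves only by the tool arm_command, never from a script. Its argument "rows" is a list of rows, each an object of numbers: "tx", "ty", "tz": the shift along the world's x, y, z as a fraction of full scale; "ax", "ay", "az": the turn, a rotation vector about the world's x, y, z as a fraction of full scale; "hand": the opening, from 0 (shut) to 1 (fully open). In form: [{"tx": .., "ty": .., "tz": .., "ax": .., "ay": .., "az": .., "hand": ..}, ...]. A call has 1 to 10 rows; each row is the pose to reach, as a shift and turn from the pose commanded when the call began; what a row does not reach only later rows make up. Full scale, the value 1, is 25 cm for a shift and 90 degrees for a turn. A row lasts 1/8 s, in which the tool goes at most 62.5 mm and 10.7 degrees, less where a joint would pass 70% of its speed; a pose out of reach is approached as far as the arm can. A call with a number of a shift or a turn outside -1 to 1 is refused whole. A call with a gripper value outside its range is refused whole. The fingers move at their own pace and stop on an object; "force" is the grip in N (left out, the last holds). Time passes only in rows, so rows that repeat a pose let the fingers close. It gives the time, the measured TCP pose, the force, the opening and the grip force at its end, in the units of the state.
- get_state(): the state, without advancing time (a new reading comes with each control period).
- get_image(name): name is "side" or "top" or "wrist"; returns a dict with "image" (384x512x3 uint8, red, green, blue), "camera_matrix" (3x3 intrinsics, pixels), "k1" (the pictures are not rectified: a ray, as slopes to the right and down, at radius r is drawn at 1 + k1 r^2 times it, then the intrinsics apply), "world_from_camera" (4x4, takes a point from camera to world coordinates); the wrist camera has in their place "T_tool_cam" (4x4, takes a point from camera to tool coordinates, whose origin is the TCP and whose axes are the flange's). Camera axes: x right, y down, z forward; pixel columns grow to the right and rows downward; lengths in mm; the calibration is good to about 2 mm. A picture is of the moment at which its call begins: read the wrist's pose just before it. There is no depth.
- finish_job(): hands the job in; it is judged then, once.
Trained networks look in the newest picture that a camera, given by its name, has taken for a name from the list of things; names that differ only in an ending like _2 or _b are one class to them, and where a whole thing is asked for, a point or a joint stands for the part that bears it (a point fixed in the world has none). Each returns a list of dicts, best first, with "score" (0 to 1); they miss things now and then, are a little off and sometimes report something else, mostly with a low value. They report only what shows in the picture. A call takes as long as a camera call. They do not tell look-alikes from the thing itself.
- find_in(camera, query): "extent" ([left, top, right, bottom] in pixels, round what is visible of it).
The state is a dict: "t": time; "joints": joint angles; "joint_velocities": joint speeds; "effort": joint torques, N m; "position": TCP position; "eef_rot": TCP orientation; "force": force on the tool from outside, world axes, zero at the start; "ft_torque": the same for the moment, N m; "opening": opening from 0.0 (shut) to 1.0 (fully open); "gripper_force": force on a finger pad.
Only numpy, scipy, OpenCV 4.12 (cv2) and the standard library are available. Lean on these libraries where they do the work, as an engineer would, in place of code of your own. Each camera call takes 0.05 s, during which the arm holds its last target. There are 200 camera calls.

## Working session

There is one attempt and no reset: what is moved stays moved. The work goes in short steps, Python scripts to look and compute and a tool call to move; the robot and the scene stay as the last step left them, time stands still between calls to the robot, and variables do not carry over. Pictures are saved under pics/ and viewed, at most 10 in all, crops included, and the job is handed in when it is done.

Besides the shell and the picture viewer there is one more tool, called after "Emit:" by a JSON object that holds its "api" and its "payload", one argument or row to a line. arm_command: Moves the arm, as the interface text tells. Its arguments: {"type":"object","properties":{"rows":{"type":"array"},"force":{"type":"number"}},"required":["rows"]}

```bash
mkdir -p pics; cat > h.py <<'E'
import numpy as np, cv2
from station import get_state, get_image, finish_job, find_in, hold_point_z
def project(im,P):
    T=np.linalg.inv(im["world_from_camera"]);p=T[:3,:3]@np.asarray(P,float)+T[:3,3]
    s=p[:2]/p[2];s=s*(1+im["k1"]*(s@s));K=im["camera_matrix"]
    return np.array([K[0][0]*s[0]+K[0][2],K[1][1]*s[1]+K[1][2]])
def ray(im,u,v):
    K=np.asarray(im["camera_matrix"]);d=np.array([(u-K[0,2])/K[0,0],(v-K[1,2])/K[1,1]]);s=d.copy()
    for _ in range(20): s=d/(1+im["k1"]*(s@s))
    T=np.asarray(im["world_from_camera"]);return T[:3,3],T[:3,:3]@np.array([s[0],s[1],1])
def atz(im,u,v,z):
    o,d=ray(im,u,v);return o+d*(z-o[2])/d[2]
def save(im,n,crop=None,k=1):
    a=im["image"]
    if crop: a=a[crop[1]:crop[3],crop[0]:crop[2]]
    cv2.imwrite("pics/"+n,cv2.resize(a[:,:,::-1],None,fx=k,fy=k,interpolation=cv2.INTER_CUBIC))
E
python3 - <<'E'
from h import *
np.set_printoptions(precision=1,suppress=True)
ims={}
for c in("top","side"):
    im=get_image(c);ims[c]=im;print(c,np.array(im["world_from_camera"]),np.array(im["camera_matrix"]).tolist(),im["k1"])
    for q in("canister","lid","lid_edge","lid_hinge","clip","clip_tip","tray","squeezer","reamer","pitcher","spoon"):
        print(q,[([round(x) for x in r["extent"]],round(r["score"],2)) for r in find_in(c,q)[:4]])
a=np.vstack([ims[c]["image"] for c in("top","side")])
save(ims["top"],"top.png",k=1.5);save(ims["side"],"side.png",k=1.5)
s=get_state();print(s["position"],s["eef_rot"],s["t"],hold_point_z)
E
```

```text
top [[   0.    -1.     0.1  412.3]
 [  -1.    -0.    -0.   126. ]
 [   0.    -0.1   -1.  1176.5]
 [   0.     0.     0.     1. ]] [[400.54278054119374, 0.0, 256.60118978546564], [0.0, 400.54278054119374, 190.79555971911645], [0.0, 0.0, 1.0]] 0.005687600187273932
canister [([257, 148, 318, 210], 0.86), ([105, 206, 156, 247], 0.84), ([86, 150, 137, 193], 0.57), ([368, 138, 410, 179], 0.34)]
lid [([85, 150, 126, 191], 0.85), ([106, 206, 144, 245], 0.81), ([257, 151, 281, 186], 0.8)]
lid_edge [([85, 152, 127, 193], 0.88), ([260, 149, 285, 187], 0.79), ([103, 209, 147, 248], 0.63)]
lid_hinge [([258, 147, 286, 186], 0.89), ([105, 206, 146, 248], 0.69), ([85, 149, 127, 194], 0.59)]
clip [([307, 198, 320, 207], 0.69), ([107, 150, 122, 158], 0.64)]
clip_tip [([305, 196, 323, 210], 0.64), ([143, 222, 156, 235], 0.57)]
tray [([175, 97, 415, 269], 0.69)]
squeezer [([190, 213, 266, 241], 0.93)]
reamer [([368, 138, 408, 178], 0.71)]
pitcher [([190, 103, 231, 163], 0.92)]
spoon [([318, 228, 387, 258], 0.96)]
side [[   1.    -0.1    0.1  407.8]
 [  -0.2   -0.7    0.6 -493.2]
 [   0.    -0.7   -0.8  8
[... 310 characters left out ...]
66, 296, 206], 0.63), ([226, 87, 257, 114], 0.55)]
lid_edge [([227, 83, 261, 112], 0.7), ([258, 165, 296, 208], 0.61)]
lid_hinge [([257, 164, 300, 208], 0.83), ([223, 85, 259, 112], 0.67), ([180, 106, 218, 130], 0.67)]
clip [([255, 163, 299, 205], 0.51), ([260, 97, 263, 108], 0.46), ([194, 122, 208, 136], 0.43)]
clip_tip [([241, 237, 262, 250], 0.62), ([259, 95, 262, 111], 0.44)]
tray [([187, 153, 388, 384], 0.64), ([241, 237, 260, 248], 0.51)]
squeezer [([202, 163, 228, 227], 0.56)]
reamer [([307, 315, 366, 370], 0.91), ([256, 164, 296, 209], 0.59)]
pitcher [([270, 125, 322, 188], 0.77)]
spoon [([204, 275, 229, 365], 0.65)]
[ 119.7 -485.4  231.3] [ 1.   0.1  0.  -0. ] 1.2 18.700000000000003
```

View pics/top.png

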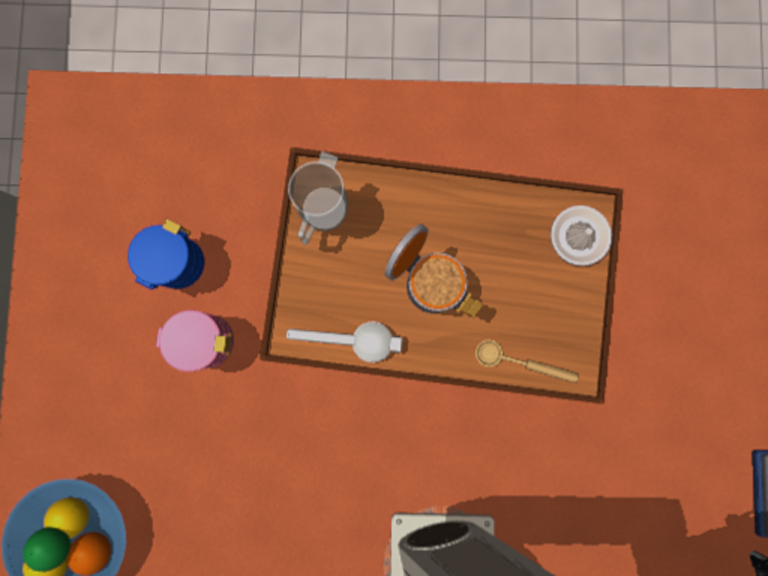

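View pics/side.png

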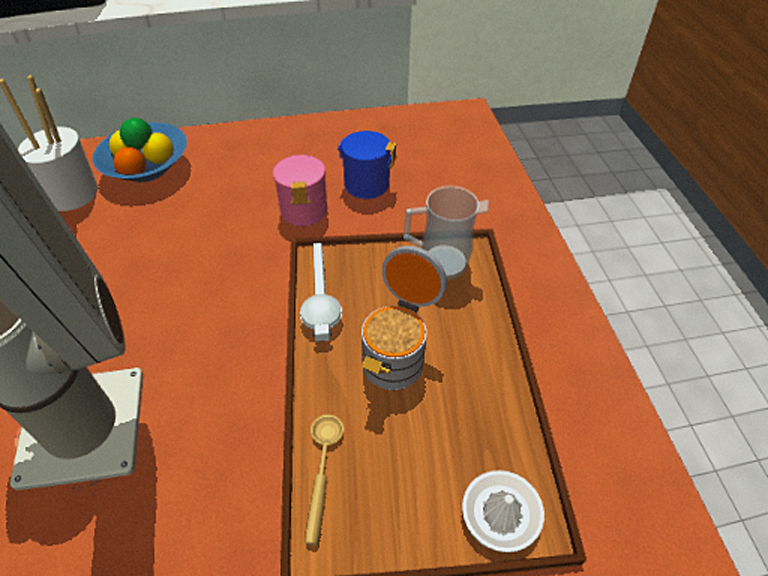

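The picture shows three canister-like things in the top view: blue at (107,171), pink at (127,227), and the steel one with its lid open at (292,188). I choose the steel one, which is on the tray with its brass clip at (314,203). I'll check it in a close crop.

```bash
python3 - <<'E'
from h import *
t=get_image("top");s=get_image("side")
a=t["image"][140:220,250:330];b=s["image"][160:265,235:305]
A=cv2.resize(a,None,fx=5,fy=5,interpolation=cv2.INTER_CUBIC);B=cv2.resize(b,None,fx=5,fy=5,interpolation=cv2.INTER_CUBIC)
c=np.zeros((525,750,3),np.uint8);c[:400,:400]=A;c[:,400:]=B
cv2.imwrite("pics/crop.png",c[:,:,::-1])
E
```

```text
(no output)
```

View pics/crop.png

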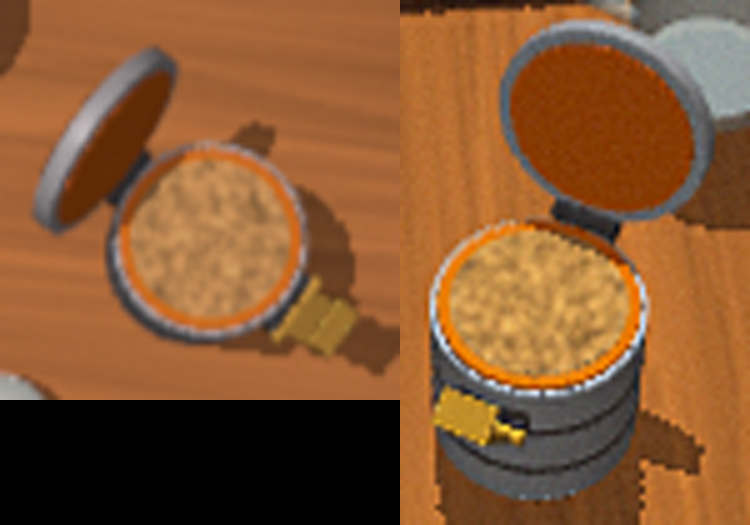

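The crop confirms the steel canister, with its lid open, hinge at top px (275.6,175.6) and brass clip at about (313,203). Next I'll fit its pose.

```bash
cat > fit.py <<'E'
from h import *
from scipy.optimize import least_squares
t=get_image("top");s=get_image("side")
a=np.linspace(0,2*np.pi,120)
def W(p,P):
    c,d=np.cos(p[2]),np.sin(p[2]);P=np.atleast_2d(P)
    return np.c_[p[0]+c*P[:,0]-d*P[:,1],p[1]+d*P[:,0]+c*P[:,1],P[:,2]+12]
rim=np.c_[52*np.cos(a),52*np.sin(a),0*a+101]
def lid(th):
    o=[]
    for h in(0,12):
        r=56+54*np.cos(a)
        o.append(np.c_[56-r*np.cos(th)+h*np.sin(th),54*np.sin(a),101+r*np.sin(th)+h*np.cos(th)])
    return np.vstack(o)
def clip(f,u,w,y): return [-60-u*np.sin(f)+w*np.cos(f),y,78+u*np.cos(f)+w*np.sin(f)]
def pr(im,p,P): return np.array([project(im,q) for q in W(p,P)])
def box(q): return np.r_[q.min(0),q.max(0)]
def C(*v): return np.array(v,float)/5
to=C(1250,700);so=C(1175-2000,800)
def res(p):
    r=[]
    r+=list(box(pr(t,p,rim))-(C(113,143,305,335)+np.r_[to,to]))
    r+=list(box(pr(s,p,rim))-(C(431,220,648,393)+np.r_[so,so]))
    r+=list(box(pr(t,p,lid(p[3])))-(C(33,46,178,233)+np.r_[to,to]))
    r+=list(box(pr(s,p,lid(p[3])))-(C(498,20,714,222)+np.r_[so,so]))
    e=pr(t,p,[clip(p[4],41,-2,14),clip(p[4],41,-2,-14)])
    g=[C(325,357)+to,C(357,317)+to]
    if e[0][0]>e[1][0]: g=g[::-1]
    r+=list((e-np.array(g)).ravel())
    return np.array(r)
E
cat >> fit.py <<'E'
if __name__=="__main__":
    np.set_printoptions(precision=2,suppress=True)
    c0=atz(t,291.8,188,113);best=None
    for y0 in(0,.6,1,2.2,-.6):
        f=least_squares(res,[c0[0],c0[1],y0,1.8,.5],loss="soft_l1",x_scale=[10,10,.1,.1,.1])
        if best is None or f.cost<best.cost:best=f
    p=best.x;print(p,best.cost);print(res(p))
    for n,P in dict(hinge=[56,0,101],pivot=[-60,0,78],tip=clip(p[4],41,0,0),hook=clip(p[4],41,14,0),edge=[56-110*np.cos(p[3])+6*np.sin(p[3]),0,101+110*np.sin(p[3])+6*np.cos(p[3])]).items():
        print(n,W(p,P)[0],pr(t,p,P)[0],pr(s,p,P)[0])
    np.save("p.npy",p)
    for n,q in("sq",(190,213,266,241)),("pit",(190,103,231,163)),("spoon",(318,228,387,258)),("ream",(368,138,408,178)):
        print(n,atz(t,q[0],q[1],30)[:2],atz(t,q[2],q[3],30)[:2])
E
python3 fit.py
```

```text
[515.88  25.58   1.     1.73   0.49] 1269.3952829071404
[ -0.22   2.98   0.31   3.36 315.32  -0.53 315.67   0.36  -0.02   4.6
  -1.12   5.9  313.38   0.32 314.51  -0.12   0.1    0.68  -0.48  -0.14]
hinge [546.15  72.7  113.  ] [274.42 179.21] [266.91 203.56]
pivot [483.46 -24.91  90.  ] [309.42 203.99] [248.62 245.62]
tip [472.96 -41.25 126.11] [317.51 207.27] [245.11 243.77]
hook [479.62 -30.87 132.74] [313.97 204.49] [247.26 237.83]
edge [558.83  92.44 220.63] [268.67 168.27] [272.04 166.82]
sq [453.61 307.85] [379.15  89.16]
pit [775.64 320.26] [600.8  195.04]
spoon [419.34 -58.44] [ 339.19 -254.9 ]
ream [ 684.18 -202.2 ] [ 569.32 -317.57]
```

```bash
sed -i 's/so=C(1175-2000,800)/so=C(775,800)/' fit.py; python3 fit.py
```

```text
[525.25  25.5    0.93   1.75   0.67] 1.5808599036784259
[-0.12 -0.48  0.38 -0.16 -0.78 -1.03 -0.49 -0.22 -0.22 -0.28  0.75 -0.04
 -0.37 -0.16  0.11  0.27  0.2  -0.01  0.17 -0.37]
hinge [558.58  70.5  113.  ] [275.33 174.62] [272.02 203.56]
pivot [489.53 -22.71  90.  ] [308.64 201.74] [251.02 244.45]
tip [474.41 -43.12 122.18] [317.99 206.81] [245.92 245.33]
hook [480.95 -34.29 130.86] [315.17 204.06] [248.11 239.48]
edge [573.83  91.07 220.15] [269.36 162.17] [278.55 166.59]
sq [453.61 307.85] [379.15  89.16]
pit [775.64 320.26] [600.8  195.04]
spoon [419.34 -58.44] [ 339.19 -254.9 ]
ream [ 684.18 -202.2 ] [ 569.32 -317.57]
```

```bash
cat > wp.py <<'E'
from h import *
from scipy.spatial.transform import Rotation as R
np.set_printoptions(precision=3,suppress=True)
p=np.load("p.npy");s=get_state();cur=np.array(s["position"]);M=R.from_quat(s["eef_rot"]).as_matrix()
c,d=np.cos(p[2]),np.sin(p[2])
def w(x,y,z): return np.array([p[0]+c*x-d*y,p[1]+d*x+c*y,z+12])
def own(P): q=np.asarray(P)-[p[0],p[1],12];return np.array([c*q[0]+d*q[1],-d*q[0]+c*q[1],q[2]])
def fr(x,y,z): return (w(x,y,z)-cur)/250
print("t",s["t"],"own",own(cur),"F",np.array(s["force"]),"Fown x,y",c*s["force"][0]+d*s["force"][1],"open",s["opening"],"toolx yaw",np.degrees(np.arctan2(M[1,0],M[0,0])),"want",np.degrees(p[2]))
E
python3 - <<'E'
from wp import *
print(M)
for q in [(115,0,240),(115,0,185),(80,0,185)]: print(q,fr(*q),w(*q))
E
```

```text
t 1.5 own [-651.965   21.7    219.316] F [-0.179  0.286 -0.746] Fown x,y 0.12314867371954587 open 0.999305860674132 toolx yaw 13.851718854776827 want 53.4688088788416
[[ 0.971  0.239  0.   ]
 [ 0.239 -0.971 -0.   ]
 [ 0.     0.    -1.   ]]
(115, 0, 240) [1.896 2.413 0.083] [593.703 117.905 252.   ]
(115, 0, 185) [ 1.896  2.413 -0.137] [593.703 117.905 197.   ]
(80, 0, 185) [ 1.813  2.301 -0.137] [572.869  89.782 197.   ]
```

Emit:
{"api": "arm_command", "payload": {
  "rows": [
    {"tx": 0.15, "ty": 0.2, "tz": 0.2, "az": 0.1, "hand": 0},
    {"tx": 0.3, "ty": 0.38, "tz": 0.24, "az": 0.2, "hand": 0},
    {"tx": 0.45, "ty": 0.57, "tz": 0.24, "az": 0.3, "hand": 0},
    {"tx": 0.6, "ty": 0.76, "tz": 0.24, "az": 0.4, "hand": 0},
    {"tx": 0.75, "ty": 0.95, "tz": 0.24, "az": 0.44, "hand": 0},
    {"tx": 0.8, "ty": 1, "tz": 0.24, "az": 0.44, "hand": 0},
    {"tx": 0.8, "ty": 1, "tz": 0.24, "az": 0.44, "hand": 0}
  ]
}}

```text
schema error: expected keys tx, ty, tz, ax, ay, az, hand
```

Emit:
{"api": "arm_command", "payload": {
  "rows": [
    {"tx": 0.15, "ty": 0.19, "hand": 0},
    {"tx": 0.3, "ty": 0.38, "hand": 0},
    {"tx": 0.45, "ty": 0.57, "hand": 0},
    {"tx": 0.6, "ty": 0.76, "hand": 0},
    {"tx": 0.75, "ty": 0.95, "hand": 0},
    {"tx": 0.8, "ty": 1, "hand": 0},
    {"tx": 0.8, "ty": 1, "hand": 0}
  ]
}}

```text
schema error: expected keys tx, ty, tz, ax, ay, az, hand
```

```bash
python3 - <<'E'
from wp import *
for q in [(115,0,255),(115,0,185)]: print(q,fr(*q),w(*q))
E
```

```text
t 1.5 own [-651.965   21.7    219.316] F [-0.179  0.286 -0.746] Fown x,y 0.12314867371954587 open 0.999305860674132 toolx yaw 13.851718854776827 want 53.4688088788416
(115, 0, 255) [1.896 2.413 0.143] [593.703 117.905 267.   ]
(115, 0, 185) [ 1.896  2.413 -0.137] [593.703 117.905 197.   ]
```

All keys are needed, and rows are targets, so I can send the far target a few times.

Emit:
{"api": "arm_command", "payload": {
  "rows": [
    {"tx": 0, "ty": 0, "tz": 0.24, "ax": 0, "ay": 0, "az": 0.1, "hand": 0},
    {"tx": 0.2, "ty": 0.25, "tz": 0.24, "ax": 0, "ay": 0, "az": 0.2, "hand": 0},
    {"tx": 0.4, "ty": 0.5, "tz": 0.24, "ax": 0, "ay": 0, "az": 0.3, "hand": 0},
    {"tx": 0.55, "ty": 0.7, "tz": 0.24, "ax": 0, "ay": 0, "az": 0.4, "hand": 0},
    {"tx": 0.7, "ty": 0.88, "tz": 0.24, "ax": 0, "ay": 0, "az": 0.44, "hand": 0},
    {"tx": 0.8, "ty": 1, "tz": 0.24, "ax": 0, "ay": 0, "az": 0.44, "hand": 0},
    {"tx": 0.8, "ty": 1, "tz": 0.24, "ax": 0, "ay": 0, "az": 0.44, "hand": 0},
    {"tx": 0.8, "ty": 1, "tz": 0.24, "ax": 0, "ay": 0, "az": 0.44, "hand": 0}
  ]
}}

```text
t: 2.5
position: [319.9, -235.2, 291.4]
eef_rot: [0.893, 0.451, -0.0, 0.0]
force: [-0.0, -0.0, 0.0]
opening: -0.001
gripper_force: 0.0
```

```bash
python3 - <<'E'
from wp import *
for q in [(115,0,265),(115,0,185)]: print(q,fr(*q),w(*q))
E
```

```text
t 2.5 own [-331.741    9.797  279.368] F [-0.003 -0.029  0.049] Fown x,y -0.02503605044397235 open -0.0005321832529761179 toolx yaw 53.56176333057642 want 53.4688088788416
(115, 0, 265) [ 1.095  1.413 -0.057] [593.703 117.905 277.   ]
(115, 0, 185) [ 1.095  1.413 -0.377] [593.703 117.905 197.   ]
```

Emit:
{"api": "arm_command", "payload": {
  "rows": [
    {"tx": 0.15, "ty": 0.2, "tz": 0, "ax": 0, "ay": 0, "az": 0, "hand": 0},
    {"tx": 0.3, "ty": 0.4, "tz": 0, "ax": 0, "ay": 0, "az": 0, "hand": 0},
    {"tx": 0.45, "ty": 0.6, "tz": 0, "ax": 0, "ay": 0, "az": 0, "hand": 0},
    {"tx": 0.6, "ty": 0.8, "tz": 0, "ax": 0, "ay": 0, "az": 0, "hand": 0},
    {"tx": 0.75, "ty": 1, "tz": 0, "ax": 0, "ay": 0, "az": 0, "hand": 0},
    {"tx": 0.75, "ty": 1, "tz": 0, "ax": 0, "ay": 0, "az": 0, "hand": 0},
    {"tx": 0.75, "ty": 1, "tz": 0, "ax": 0, "ay": 0, "az": 0, "hand": 0}
  ]
}}

```text
t: 3.38
position: [507.0, 12.8, 290.8]
eef_rot: [0.894, 0.449, -0.001, -0.0]
force: [-0.1, 0.0, -0.1]
opening: 0.001
gripper_force: 0.0
```

```bash
python3 - <<'E'
from wp import *
for q in [(115,0,265),(115,0,185)]: print(q,fr(*q),w(*q))
E
```

```text
t 3.375 own [-21.053   7.108 278.792] F [-0.131  0.011 -0.101] Fown x,y -0.06934504478944263 open 0.0005752937163129041 toolx yaw 53.33268031355084 want 53.4688088788416
(115, 0, 265) [ 0.347  0.42  -0.055] [593.703 117.905 277.   ]
(115, 0, 185) [ 0.347  0.42  -0.375] [593.703 117.905 197.   ]
```

Emit:
{"api": "arm_command", "payload": {
  "rows": [
    {"tx": 0.18, "ty": 0.22, "tz": 0, "ax": 0, "ay": 0, "az": 0, "hand": 0},
    {"tx": 0.36, "ty": 0.436, "tz": 0, "ax": 0, "ay": 0, "az": 0, "hand": 0},
    {"tx": 0.36, "ty": 0.436, "tz": 0, "ax": 0, "ay": 0, "az": 0, "hand": 0},
    {"tx": 0.36, "ty": 0.436, "tz": 0, "ax": 0, "ay": 0, "az": 0, "hand": 0},
    {"tx": 0.36, "ty": 0.436, "tz": -0.18, "ax": 0, "ay": 0, "az": 0, "hand": 0},
    {"tx": 0.36, "ty": 0.436, "tz": -0.36, "ax": 0, "ay": 0, "az": 0, "hand": 0},
    {"tx": 0.36, "ty": 0.436, "tz": -0.36, "ax": 0, "ay": 0, "az": 0, "hand": 0},
    {"tx": 0.36, "ty": 0.436, "tz": -0.36, "ax": 0, "ay": 0, "az": 0, "hand": 0}
  ]
}}

```text
t: 4.38
position: [597.9, 122.1, 203.8]
eef_rot: [0.894, 0.449, 0.001, 0.0]
force: [0.3, 0.9, -0.4]
opening: -0.002
gripper_force: 0.0
```

```bash
python3 - <<'E'
from wp import *
r=92
for th in (1.571,1.45,1.3,1.15,1,.85,.7,.55,.4,.3):
    x=56-r*np.cos(th)+12*np.sin(th)+11;z=101+r*np.sin(th)+12*np.cos(th)
    print(th,[round(x),round(z)],fr(x,0,z))
im=get_image("side");save(im,"side2.png",(210,60,370,260),3)
E
```

```text
t 4.375 own [120.888  -0.883 191.839] F [ 0.268  0.888 -0.384] Fown x,y 0.8734319132735524 open -0.0016941087196458132 toolx yaw 53.32983195765146 want 53.4688088788416
1.571 [79, 193] [-0.103 -0.132  0.005]
1.45 [68, 194] [-0.129 -0.168  0.008]
1.3 [54, 193] [-0.162 -0.213  0.004]
1.15 [40, 190] [-0.195 -0.257 -0.008]
1 [27, 185] [-0.225 -0.298 -0.028]
0.85 [15, 178] [-0.254 -0.337 -0.055]
0.7 [4, 169] [-0.28  -0.372 -0.09 ]
0.55 [-5, 159] [-0.303 -0.403 -0.13 ]
0.4 [-13, 148] [-0.322 -0.428 -0.176]
0.3 [-17, 140] [-0.332 -0.442 -0.209]
```

View pics/side2.png

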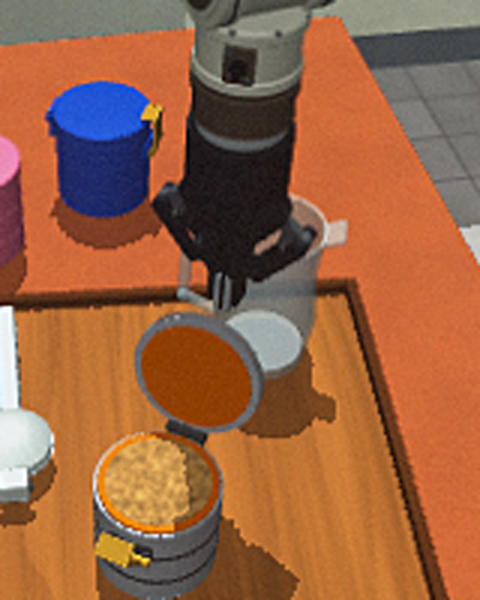

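The image shows the closed fingertips behind the lid's top edge, near crop px (225,305). I start pushing.

Emit:
{"api": "arm_command", "payload": {
  "rows": [
    {"tx": -0.03, "ty": -0.04, "tz": 0, "ax": 0, "ay": 0, "az": 0, "hand": 0},
    {"tx": -0.06, "ty": -0.08, "tz": 0, "ax": 0, "ay": 0, "az": 0, "hand": 0},
    {"tx": -0.09, "ty": -0.115, "tz": 0.005, "ax": 0, "ay": 0, "az": 0, "hand": 0},
    {"tx": -0.115, "ty": -0.15, "tz": 0.008, "ax": 0, "ay": 0, "az": 0, "hand": 0},
    {"tx": -0.14, "ty": -0.185, "tz": 0.006, "ax": 0, "ay": 0, "az": 0, "hand": 0},
    {"tx": -0.162, "ty": -0.213, "tz": 0.004, "ax": 0, "ay": 0, "az": 0, "hand": 0},
    {"tx": -0.18, "ty": -0.235, "tz": -0.001, "ax": 0, "ay": 0, "az": 0, "hand": 0},
    {"tx": -0.195, "ty": -0.257, "tz": -0.008, "ax": 0, "ay": 0, "az": 0, "hand": 0}
  ]
}}

```text
t: 5.42
position: [548.1, 59.0, 199.1]
eef_rot: [0.893, 0.45, -0.0, -0.0]
force: [0.3, -0.1, 0.9]
opening: -0.006
gripper_force: 0.4
```

```bash
python3 - <<'E'
from wp import *
r=92
for th in (1.15,1,.85,.7,.55,.4,.3,.2,.1,0):
    x=56-r*np.cos(th)+12*np.sin(th)+11;z=101+r*np.sin(th)+12*np.cos(th)
    print(th,[round(x),round(z)],fr(x,0,z))
im=get_image("side");save(im,"side3.png",(210,80,330,260),3)
E
```

```text
t 5.425 own [ 40.497   1.575 187.084] F [ 0.319 -0.082  0.892] Fown x,y 0.1240635466445464 open -0.006440029939787242 toolx yaw 53.45982536147066 want 53.4688088788416
1.15 [40, 190] [ 0.005 -0.004  0.011]
1 [27, 185] [-0.026 -0.046 -0.009]
0.85 [15, 178] [-0.055 -0.085 -0.036]
0.7 [4, 169] [-0.081 -0.12  -0.071]
0.55 [-5, 159] [-0.104 -0.15  -0.111]
0.4 [-13, 148] [-0.122 -0.176 -0.157]
0.3 [-17, 140] [-0.133 -0.19  -0.19 ]
0.2 [-21, 131] [-0.141 -0.201 -0.224]
0.1 [-23, 122] [-0.147 -0.209 -0.26 ]
0 [-25, 113] [-0.151 -0.214 -0.296]
```

View pics/side3.png

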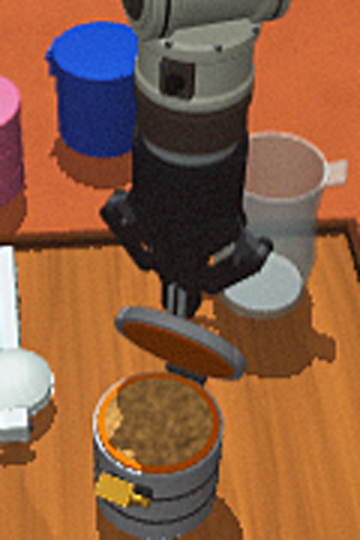

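The lid is following the fingers (crop px (180,345)), and the canister hasn't moved.

Emit:
{"api": "arm_command", "payload": {
  "rows": [
    {"tx": -0.026, "ty": -0.046, "tz": -0.009, "ax": 0, "ay": 0, "az": 0, "hand": 0},
    {"tx": -0.055, "ty": -0.085, "tz": -0.036, "ax": 0, "ay": 0, "az": 0, "hand": 0},
    {"tx": -0.081, "ty": -0.12, "tz": -0.071, "ax": 0, "ay": 0, "az": 0, "hand": 0},
    {"tx": -0.104, "ty": -0.15, "tz": -0.111, "ax": 0, "ay": 0, "az": 0, "hand": 0},
    {"tx": -0.122, "ty": -0.176, "tz": -0.157, "ax": 0, "ay": 0, "az": 0, "hand": 0},
    {"tx": -0.133, "ty": -0.19, "tz": -0.19, "ax": 0, "ay": 0, "az": 0, "hand": 0},
    {"tx": -0.141, "ty": -0.201, "tz": -0.224, "ax": 0, "ay": 0, "az": 0, "hand": 0},
    {"tx": -0.147, "ty": -0.209, "tz": -0.255, "ax": 0, "ay": 0, "az": 0, "hand": 0},
    {"tx": -0.15, "ty": -0.213, "tz": -0.275, "ax": 0, "ay": 0, "az": 0, "hand": 0},
    {"tx": -0.15, "ty": -0.213, "tz": -0.28, "ax": 0, "ay": 0, "az": 0, "hand": 0}
  ]
}}

```text
t: 6.72
position: [510.8, 6.1, 128.9]
eef_rot: [0.893, 0.45, -0.0, -0.0]
force: [-1.1, 0.4, 0.7]
opening: -0.003
gripper_force: 0.2
```

```bash
python3 - <<'E'
from wp import *
print(s["position"][2])
E
```

```text
t 6.725 own [-24.2     0.07  116.904] F [-1.087  0.357  0.731] Fown x,y -0.35975388096664634 open -0.0030566675703395433 toolx yaw 53.459232359535044 want 53.4688088788416
128.904268288336
```

Emit:
{"api": "arm_command", "payload": {
  "rows": [
    {"tx": 0, "ty": 0, "tz": -0.008, "ax": 0, "ay": 0, "az": 0, "hand": 0},
    {"tx": 0, "ty": 0, "tz": -0.014, "ax": 0, "ay": 0, "az": 0, "hand": 0},
    {"tx": 0, "ty": 0, "tz": -0.014, "ax": 0, "ay": 0, "az": 0, "hand": 0}
  ]
}}

```text
t: 7.1
position: [511.1, 6.1, 125.8]
eef_rot: [0.893, 0.45, 0.0, -0.0]
force: [0.5, -0.5, 0.7]
opening: -0.003
gripper_force: 0.0
```

Emit:
{"api": "arm_command", "payload": {
  "rows": [
    {"tx": 0, "ty": 0, "tz": -0.004, "ax": 0, "ay": 0, "az": 0, "hand": 0},
    {"tx": 0, "ty": 0, "tz": -0.004, "ax": 0, "ay": 0, "az": 0, "hand": 0}
  ]
}}

```text
t: 7.35
position: [511.1, 6.1, 125.0]
eef_rot: [0.893, 0.45, 0.0, 0.0]
force: [-0.4, 0.1, 2.0]
opening: 0.001
gripper_force: 0.9
```

Emit:
{"api": "arm_command", "payload": {
  "rows": [
    {"tx": 0, "ty": 0, "tz": -0.004, "ax": 0, "ay": 0, "az": 0, "hand": 0},
    {"tx": 0, "ty": 0, "tz": -0.004, "ax": 0, "ay": 0, "az": 0, "hand": 0}
  ]
}}

```text
t: 7.6
position: [511.2, 6.1, 124.9]
eef_rot: [0.893, 0.45, 0.001, 0.0]
force: [-2.0, 0.0, 6.8]
opening: -0.003
gripper_force: 3.7
```

Emit:
{"api": "arm_command", "payload": {
  "rows": [
    {"tx": 0, "ty": 0, "tz": -0.004, "ax": 0, "ay": 0, "az": 0, "hand": 0},
    {"tx": 0, "ty": 0, "tz": -0.004, "ax": 0, "ay": 0, "az": 0, "hand": 0}
  ]
}}

```text
t: 7.85
position: [511.2, 6.0, 124.8]
eef_rot: [0.893, 0.45, 0.001, 0.0]
force: [-4.0, 0.6, 12.0]
opening: -0.002
gripper_force: 6.3
```

There's a rigid stop at z = 125, so the lid is fully down. I lift straight up and move out in front of the clip at height.

Emit:
{"api": "arm_command", "payload": {
  "rows": [
    {"tx": 0, "ty": 0, "tz": 0.1, "ax": 0, "ay": 0, "az": 0, "hand": 0},
    {"tx": 0, "ty": 0, "tz": 0.25, "ax": 0, "ay": 0, "az": 0, "hand": 0},
    {"tx": 0, "ty": 0, "tz": 0.25, "ax": 0, "ay": 0, "az": 0, "hand": 0},
    {"tx": -0.12, "ty": -0.16, "tz": 0.25, "ax": 0, "ay": 0, "az": 0, "hand": 0},
    {"tx": -0.24, "ty": -0.32, "tz": 0.25, "ax": 0, "ay": 0, "az": 0, "hand": 0},
    {"tx": -0.32, "ty": -0.43, "tz": 0.25, "ax": 0, "ay": 0, "az": 0, "hand": 0},
    {"tx": -0.32, "ty": -0.43, "tz": 0.25, "ax": 0, "ay": 0, "az": 0, "hand": 0},
    {"tx": -0.32, "ty": -0.43, "tz": 0.25, "ax": 0, "ay": 0, "az": 0, "hand": 0}
  ]
}}

```text
t: 8.85
position: [431.0, -101.3, 184.8]
eef_rot: [0.893, 0.45, -0.0, -0.0]
force: [-0.2, 0.7, 0.8]
opening: 0.003
gripper_force: 0.0
```

```bash
python3 - <<'E'
from wp import *
print(fr(-115,0,98))
t=get_image("top");S=get_image("side")
for q in("canister","lid","clip"):
    for k in("top","side"): print(q,k,[([round(x) for x in r["extent"]],round(r["score"],2)) for r in find_in(k,q)[:3]])
a=t["image"][140:220,250:330];b=S["image"][160:265,235:305]
c=np.zeros((525,750,3),np.uint8);c[:400,:400]=cv2.resize(a,None,fx=5,fy=5);c[:,400:]=cv2.resize(b,None,fx=5,fy=5)
cv2.imwrite("pics/crop2.png",c[:,:,::-1])
E
```

```text
t 8.85 own [-157.945    0.247  172.815] F [-0.186  0.693  0.77 ] Fown x,y 0.44642005305031673 open 0.003210540663223142 toolx yaw 53.43843254814669 want 53.4688088788416
[ 0.103  0.137 -0.299]
canister top [([102, 208, 160, 246], 0.89), ([86, 148, 137, 195], 0.71)]
canister side [([245, 200, 283, 259], 0.88), ([249, 86, 264, 130], 0.71)]
lid top [([268, 167, 314, 209], 0.97), ([85, 148, 126, 192], 0.87), ([107, 206, 146, 244], 0.84)]
lid side [([250, 199, 285, 239], 0.97), ([251, 89, 258, 107], 0.59)]
clip top [([141, 224, 155, 235], 0.56), ([108, 147, 123, 157], 0.51), ([306, 197, 323, 209], 0.5)]
clip side [([185, 152, 390, 384], 0.71), ([260, 99, 264, 114], 0.62)]
```

View pics/crop2.png

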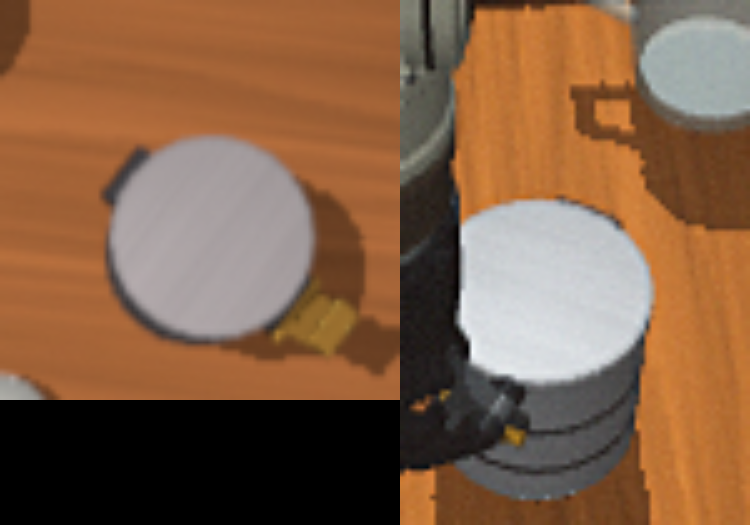

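The lid is shut, with its disc flat at top-crop px (212,237), and the canister is in place. The clip still leans out at (318,320). I descend in front of it.

Emit:
{"api": "arm_command", "payload": {
  "rows": [
    {"tx": 0.045, "ty": 0.06, "tz": -0.1, "ax": 0, "ay": 0, "az": 0, "hand": 0},
    {"tx": 0.09, "ty": 0.12, "tz": -0.3, "ax": 0, "ay": 0, "az": 0, "hand": 0},
    {"tx": 0.09, "ty": 0.12, "tz": -0.3, "ax": 0, "ay": 0, "az": 0, "hand": 0},
    {"tx": 0.09, "ty": 0.12, "tz": -0.3, "ax": 0, "ay": 0, "az": 0, "hand": 0}
  ]
}}

```text
t: 9.75
position: [453.8, -71.6, 111.1]
eef_rot: [0.893, 0.45, 0.0, 0.0]
force: [-0.2, -0.4, 0.6]
opening: 0.004
gripper_force: 0.0
```

```bash
python3 - <<'E'
from wp import *
for x in(-100,-90,-85,-80,-78,-75): print(x,fr(x,0,98))
E
```

```text
t 9.75 own [-120.573   -0.404   99.134] F [-0.227 -0.363  0.553] Fown x,y -0.4264773829457914 open 0.0037308365451300465 toolx yaw 53.47269073065785 want 53.4688088788416
-100 [ 0.048  0.067 -0.005]
-90 [ 0.071  0.099 -0.005]
-85 [ 0.083  0.115 -0.005]
-80 [ 0.095  0.131 -0.005]
-78 [ 0.1    0.138 -0.005]
-75 [ 0.107  0.147 -0.005]
```

Emit:
{"api": "arm_command", "payload": {
  "rows": [
    {"tx": 0.025, "ty": 0.034, "tz": -0.005, "ax": 0, "ay": 0, "az": 0, "hand": 0},
    {"tx": 0.048, "ty": 0.067, "tz": -0.005, "ax": 0, "ay": 0, "az": 0, "hand": 0},
    {"tx": 0.06, "ty": 0.083, "tz": -0.005, "ax": 0, "ay": 0, "az": 0, "hand": 0},
    {"tx": 0.071, "ty": 0.099, "tz": -0.005, "ax": 0, "ay": 0, "az": 0, "hand": 0},
    {"tx": 0.083, "ty": 0.115, "tz": -0.005, "ax": 0, "ay": 0, "az": 0, "hand": 0},
    {"tx": 0.095, "ty": 0.131, "tz": -0.005, "ax": 0, "ay": 0, "az": 0, "hand": 0},
    {"tx": 0.095, "ty": 0.131, "tz": -0.005, "ax": 0, "ay": 0, "az": 0, "hand": 0}
  ]
}}

```text
t: 10.62
position: [477.5, -38.3, 108.9]
eef_rot: [0.893, 0.45, 0.0, -0.0]
force: [-0.9, -0.1, 0.3]
opening: -0.0
gripper_force: 0.0
```

```bash
python3 - <<'E'
from wp import *
print(fr(-75,0,98))
E
```

```text
t 10.625 own [-79.663   0.441  96.926] F [-0.893 -0.143  0.251] Fown x,y -0.6463451462489566 open -7.497550676704083e-05 toolx yaw 53.48631139683518 want 53.4688088788416
[0.013 0.014 0.004]
```

Now small steps of about 1.2 mm, watching the force along the canister's x.

Emit:
{"api": "arm_command", "payload": {
  "rows": [
    {"tx": 0.003, "ty": 0.004, "tz": 0, "ax": 0, "ay": 0, "az": 0, "hand": 0},
    {"tx": 0.006, "ty": 0.008, "tz": 0, "ax": 0, "ay": 0, "az": 0, "hand": 0},
    {"tx": 0.006, "ty": 0.008, "tz": 0, "ax": 0, "ay": 0, "az": 0, "hand": 0}
  ]
}}

```text
t: 11.0
position: [478.7, -36.6, 109.0]
eef_rot: [0.893, 0.45, -0.0, -0.0]
force: [-0.2, -0.1, -0.5]
opening: -0.001
gripper_force: 0.1
```

Emit:
{"api": "arm_command", "payload": {
  "rows": [
    {"tx": 0.003, "ty": 0.004, "tz": 0, "ax": 0, "ay": 0, "az": 0, "hand": 0},
    {"tx": 0.003, "ty": 0.004, "tz": 0, "ax": 0, "ay": 0, "az": 0, "hand": 0}
  ]
}}

```text
t: 11.25
position: [479.5, -35.7, 109.1]
eef_rot: [0.893, 0.45, 0.0, -0.0]
force: [-0.6, -0.5, 0.3]
opening: -0.001
gripper_force: 0.1
```

```bash
python3 - <<'E'
from wp import *
t=get_image("top");S=get_image("side")
a=t["image"][140:220,250:330];b=S["image"][160:265,235:305]
c=np.zeros((525,750,3),np.uint8);c[:400,:400]=cv2.resize(a,None,fx=5,fy=5);c[:,400:]=cv2.resize(b,None,fx=5,fy=5)
cv2.imwrite("pics/crop3.png",c[:,:,::-1])
E
```

```text
t 11.25 own [-76.383   0.336  97.069] F [-0.581 -0.475  0.325] Fown x,y -0.7277188710720572 open -0.001439134543989794 toolx yaw 53.45365158061075 want 53.4688088788416
```

View pics/crop3.png

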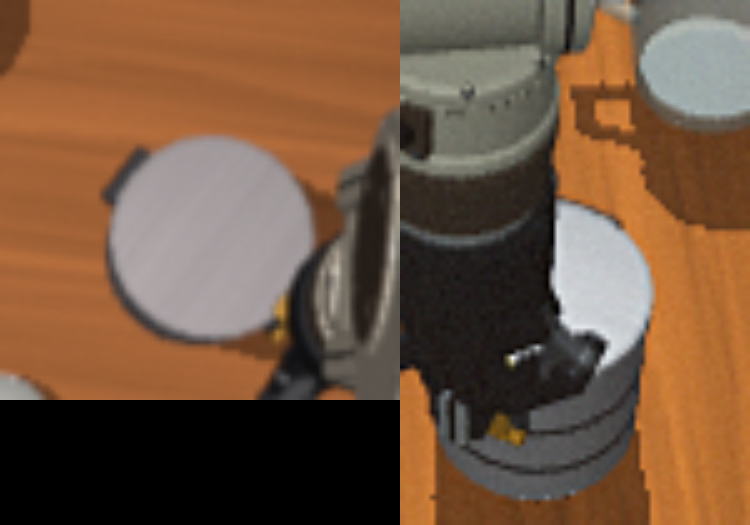

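The canister hasn't moved, and the clip is still hidden by the fingers at side-crop (505,430). I keep stepping.

Emit:
{"api": "arm_command", "payload": {
  "rows": [
    {"tx": 0.0024, "ty": 0.0032, "tz": 0, "ax": 0, "ay": 0, "az": 0, "hand": 0},
    {"tx": 0.0024, "ty": 0.0032, "tz": 0, "ax": 0, "ay": 0, "az": 0, "hand": 0}
  ]
}}

```text
t: 11.6
position: [480.1, -34.8, 109.1]
eef_rot: [0.893, 0.45, 0.0, -0.0]
force: [-0.4, 0.5, 0.2]
opening: -0.002
gripper_force: 0.1
```

Emit:
{"api": "arm_command", "payload": {
  "rows": [
    {"tx": 0.0024, "ty": 0.0032, "tz": 0, "ax": 0, "ay": 0, "az": 0, "hand": 0},
    {"tx": 0.0024, "ty": 0.0032, "tz": 0, "ax": 0, "ay": 0, "az": 0, "hand": 0}
  ]
}}

```text
t: 11.85
position: [480.6, -34.2, 109.1]
eef_rot: [0.893, 0.45, -0.0, 0.0]
force: [-0.9, -1.3, 1.0]
opening: 0.002
gripper_force: 0.6
```

```bash
python3 - <<'E'
from wp import *
E
```

```text
t 11.85 own [-74.581   0.343  97.053] F [-0.931 -1.341  1.025] Fown x,y -1.6314873567387522 open 0.0022560479910401143 toolx yaw 53.45230464650739 want 53.4688088788416
```

Emit:
{"api": "arm_command", "payload": {
  "rows": [
    {"tx": 0.0018, "ty": 0.0024, "tz": 0, "ax": 0, "ay": 0, "az": 0, "hand": 0},
    {"tx": 0.0018, "ty": 0.0024, "tz": 0, "ax": 0, "ay": 0, "az": 0, "hand": 0}
  ]
}}

```text
t: 12.1
position: [480.6, -34.1, 109.1]
eef_rot: [0.893, 0.45, -0.001, 0.0]
force: [-2.7, -3.8, 2.5]
opening: 0.001
gripper_force: 2.4
```

Emit:
{"api": "arm_command", "payload": {
  "rows": [
    {"tx": 0.0018, "ty": 0.0024, "tz": 0, "ax": 0, "ay": 0, "az": 0, "hand": 0},
    {"tx": 0.0018, "ty": 0.0024, "tz": 0, "ax": 0, "ay": 0, "az": 0, "hand": 0}
  ]
}}

```text
t: 12.35
position: [480.7, -34.0, 109.1]
eef_rot: [0.893, 0.449, -0.001, 0.001]
force: [-5.0, -5.9, 3.7]
opening: -0.003
gripper_force: 3.4
```

That's the stop: the force is rising with no travel, so the clip is upright. I back straight off, lift and look.

Emit:
{"api": "arm_command", "payload": {
  "rows": [
    {"tx": -0.02, "ty": -0.027, "tz": 0, "ax": 0, "ay": 0, "az": 0, "hand": 0},
    {"tx": -0.1, "ty": -0.134, "tz": 0, "ax": 0, "ay": 0, "az": 0, "hand": 0},
    {"tx": -0.2, "ty": -0.27, "tz": 0.1, "ax": 0, "ay": 0, "az": 0, "hand": 0},
    {"tx": -0.3, "ty": -0.4, "tz": 0.3, "ax": 0, "ay": 0, "az": 0, "hand": 0},
    {"tx": -0.4, "ty": -0.7, "tz": 0.5, "ax": 0, "ay": 0, "az": 0, "hand": 0},
    {"tx": -0.4, "ty": -0.9, "tz": 0.5, "ax": 0, "ay": 0, "az": 0, "hand": 0},
    {"tx": -0.4, "ty": -0.9, "tz": 0.5, "ax": 0, "ay": 0, "az": 0, "hand": 0},
    {"tx": -0.4, "ty": -0.9, "tz": 0.5, "ax": 0, "ay": 0, "az": 0, "hand": 0}
  ]
}}

```text
t: 13.35
position: [381.6, -258.3, 233.7]
eef_rot: [0.894, 0.449, 0.001, -0.0]
force: [-0.4, -0.1, 0.6]
opening: -0.002
gripper_force: 0.0
```

```bash
python3 - <<'E'
from wp import *
t=get_image("top");S=get_image("side")
for q in [(-64,0,119),(-64,14,119),(-64,-14,119),(-46,0,119)]: print(q,(project(t,w(*q))-[250,140])*5,(project(S,w(*q))-[235,160])*5+[400,0])
a=t["image"][140:220,250:330];b=S["image"][160:265,235:305]
c=np.zeros((525,750,3),np.uint8);c[:400,:400]=cv2.resize(a,None,fx=5,fy=5);c[:,400:]=cv2.resize(b,None,fx=5,fy=5)
cv2.imwrite("pics/crop4.png",c[:,:,::-1])
E
```

```text
t 13.35 own [-313.542  -53.488  221.739] F [-0.354 -0.127  0.628] Fown x,y -0.31300469841165757 open -0.0018786730039878961 toolx yaw 53.335713961144386 want 53.4688088788416
(-64, 0, 119) [310.045 308.067] [476.01  379.737]
(-64, 14, 119) [293.918 329.152] [448.282 368.195]
(-64, -14, 119) [326.138 287.027] [503.992 391.375]
(-46, 0, 119) [282.672 287.021] [493.749 350.092]
```

View pics/crop4.png

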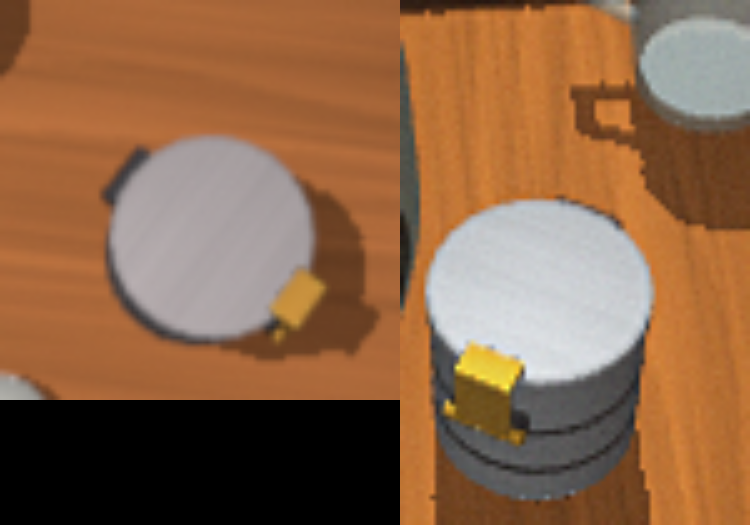

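The clip stands upright with its hook over the lid (top crop (300,298), side crop (490,365)). The lid is shut and the canister hasn't moved. The arm is clear, so I hand in.

```bash
python3 -c "from station import finish_job; print(finish_job())"
```

```text
the job is handed in; nothing more can be done
None
```

The job is handed in: the steel canister's lid is fully shut, and the brass clip was then pushed upright to its stop. The canister did not visibly move, and the arm finished clear at 13.4 s of the 42 s limit.

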